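# Put three organ pipes back in their own cradles

## Task

Three organ pipes are lying in each other's cradles: move them until each lies in the cradle whose notches were cut for it, the thickest pipe in the large dark-wood cradle, the middle one in the yellow cradle and the thinnest in the small blue cradle, dropped fully into both notches, centred lengthwise (within 15 mm) and in line with the cradle, either way round. Park one in the empty green-felted spare cradle on the way, and leave that one empty at the end. The metal is soft: never lay a pipe on the bench itself, and leave the two brass tuning cones and the glue bottle standing where they are.

Things in the scene. Friction and masses are not known exactly. Their poses are not given: they have to be found in the camera images.
- pipe_large: Thickest and longest of three silvery pipes: tube 38 mm in diameter, 190 mm long; a 75 mm conical foot at its -x end, a dark bore at +x. Origin: on the axis, mid-tube (grip here, across the tube); x along the axis (it can roll about x). Starts in the small blue cradle, on the notches' edges, axis 56 mm above the bench; seated in its own cradle, 57 mm.
- pipe_middle: The middle one of three silvery pipes: tube 30 mm in diameter, 150 mm long; a 62 mm conical foot at its -x end, a dark bore at +x. Origin: on the axis, mid-tube (grip here, across the tube); x along the axis (it can roll about x). Starts in the large dark cradle, axis 51 mm above the bench; seated in its own cradle, 51 mm.
- pipe_small: Thinnest and shortest of three silvery pipes: tube 22 mm in diameter, 125 mm long; a 50 mm conical foot at its -x end, a dark bore at +x. Origin: on the axis, mid-tube (grip here, across the tube); x along the axis (it can roll about x). Starts in the yellow cradle, axis 46 mm above the bench; seated in its own cradle, 46 mm.
- cradle_large: Large cradle of dark brown wood: board 150 x 76 x 10 mm with two upright saddles, 14 mm thick and 62 mm wide, at x = +-50 mm, each with a 90-degree V notch 38 mm wide and 19 mm deep (bottom 30 mm above the bench), felted red. Fixed. Origin: middle of its underside; x along the board, as a pipe lies; z up.
- cradle_middle: Middle cradle, painted yellow: board 126 x 70 x 10 mm with two upright saddles, 14 mm thick and 54 mm wide, at x = +-42 mm, each with a 90-degree V notch 30 mm wide and 15 mm deep (bottom 30 mm above the bench), felted red. Fixed. Origin: middle of its underside; x along the board, as a pipe lies; z up.
- cradle_small: Small cradle, painted blue: board 116 x 66 x 10 mm with two upright saddles, 14 mm thick and 46 mm wide, at x = +-38 mm, each with a 90-degree V notch 22 mm wide and 11 mm deep (bottom 30 mm above the bench), felted red. Fixed. Origin: middle of its underside; x along the board, as a pipe lies; z up.
- cradle_spare: Spare plywood cradle, empty at first (pipes lie as high in it as in their own): board 118 x 76 x 10 mm with two upright saddles, 14 mm thick and 62 mm wide, at x = +-40 mm, each with a 90-degree V notch 38 mm wide and 19 mm deep (bottom 30 mm above the bench), felted green. Fixed. Origin: middle of its underside; x along the board, as a pipe lies; z up.
- tuning_cone_tall: Loose brass tuning cone standing upright, 42 mm across the foot, 85 mm tall. Not to be moved. Origin: centre of its underside.
- tuning_cone_short: Loose brass tuning cone standing upright, 31 mm across the foot, 55 mm tall. Not to be moved. Origin: centre of its underside.
- glue_bottle: Loose white plastic glue bottle with a red cap, 44 mm in diameter, 105 mm tall. Not to be moved. Origin: centre of its underside.
Mind the look-alikes: they are no part of the job. Leave any purple look-alike of the pipe_small alone.

How it is judged:
By the outcome, as a careful person would: the job done as asked, in the order asked, and still so for the second after the job is handed in, with the robot touching nothing.
It also fails if it takes over 106 s, if anything falls off the work surface, if the arm or the gripper's body presses on something with over 40 N, if the wrist force passes 120 N, or if a joint passes its speed limit or range.

## Robot

A 6-joint arm with a two-finger parallel gripper is mounted at the origin on the work surface. World frame = base frame: x ahead of the robot, y to its left, z up, the work surface at z = 0. Lengths are in mm, angles in rad, forces in N, time in s.
With the tool pointing down it reaches from about 350 to 975 mm from the base axis. Payload 7.1 kg.
Tool frame: the origin (TCP) lies on the centre line of the jaws, within the pads' length; the fingertips stand 17 mm ahead of it and the grasp point (between the pads) lies 2 mm behind it (tip_extent is the distance from the TCP to the fingertips, in mm); z points along the fingers, y is the line along which they close (so a half turn about z gives the same grasp; the last joint's range is limited). The gripper opens to 88 mm and grips with 3 to 60 N. Pads are 20 mm wide; open, the fingers measure 115 mm over their backs; the gripper's body (75 mm by 178 mm) begins 61 mm behind the grasp point.
Start: joints at [-1.304, 0.423, 1.63, -0, 1.089, -0.019], TCP at [176.221, -599.626, 239.675] pointing down, gripper open.
Joint ranges: [-3, 3], [-0.9, 2.11], [0.09, 2.58], [-1.31, 4.45], [0.11, 2.69], [-2.54, 2.54]. Speed limits (rad/s): [2.39, 2.39, 3.01, 3.14, 3.14, 3.14].

## Interface

Orientations are given as a rotation vector (axis times angle).
In Python, from workcell import get_obs, get_image, camera_model, close_job, look_for, outline_of, pinpoint, tip_extent gives the robot as it stands.
- The arm moves only by the shell command python3 -m jog 'ROWS'. ROWS is text: rows parted by semicolons, each of 7 numbers parted by spaces: the shift along the tool's x, y, z as a fraction of full scale, then the turn, a rotation vector about the tool's x, y, z as a fraction of full scale, then the closure, from -1 (fully open) to 1 (shut). A call has 1 to 8 rows; each row is the pose to reach, as a shift and turn from the pose commanded when the call began, along the tool's axes at that moment; what a row does not reach only later rows make up. Full scale, the value 1, is 0.2 m for a shift and 30 degrees for a turn. A row lasts 1/10 s, in which the tool goes at most 50 mm and 8.59 degrees, less where a joint would pass 70% of its speed; a pose out of reach is approached as far as the arm can. A call with a number of a shift or a turn outside -1 to 1 is refused whole. A call with a gripper value outside its range is refused whole. The fingers move at their own pace and stop on an object; the grip force is fixed at half the most. Time passes only in rows, so rows that repeat a pose let the fingers close. It gives the time, the measured TCP pose, the force, the opening and the grip force at its end, in the units of the state.
- get_obs(): the state, without advancing time (a new reading comes with each control period).
- get_image(name): name is "scene" or "top"; returns the picture (384x512x3 uint8, red, green, blue); there is no depth.
- camera_model(name): a dict with "fx", "fy", "cx", "cy" (pixels), "origin" and "orientation" of the camera in the world. Camera axes: x right, y down, z forward; pixel columns grow to the right and rows downward; lengths in mm; the calibration is good to about 2 mm. A picture is of the moment at which its call begins. camera_model takes no time and is no camera call.
- close_job(): hands the job in; it is judged then, once.
Trained networks look in the newest picture that a camera, given by its name, has taken for a name from the list of things; names that differ only in an ending like _2 or _b are one class to them, and where a whole thing is asked for, a point or a joint stands for the part that bears it (a point fixed in the world has none). Each returns a list of dicts, best first, with "confidence" (0 to 1); they miss things now and then, are a little off and sometimes report something else, mostly with a low value. They report only what shows in the picture. A call takes as long as a camera call. They do not tell look-alikes from the thing itself.
- look_for(target, camera): "xyz" ([x, y, z] in mm, in the coordinates of the camera as it stood for that picture, good to about 4 mm: the middle of the surface that is visible of it).
- outline_of(target, camera): "mask" (384x512 bool, what is visible of it).
- pinpoint(target, camera): "xyz" ([x, y, z] in mm, in the coordinates of the camera as it stood for that picture, good to about 4 mm: a listed point, or the origin of a listed thing).
The state is a dict: "t": time; "qpos": joint angles; "qvel": joint speeds; "joint_torque": joint torques, N m; "ee_pos": TCP position; "orientation": TCP orientation; "ft_force": force on the tool from outside, world axes, zero at the start; "moment": the same for the moment, N m; "width": finger opening in mm; "grasp_force": force on a finger pad.
Only numpy, scipy, OpenCV 4.12 (cv2) and the standard library are available. Lean on these libraries where they do the work, as an engineer would, in place of code of your own. Each camera call takes 0.05 s, during which the arm holds its last target. There are 200 camera calls.

## Working session

There is one attempt and no reset: what is moved stays moved. The work goes in short steps, Python scripts to look and compute and a shell command to move; the robot and the scene stay as the last step left them, time stands still between calls to the robot, and variables do not carry over. Pictures are saved under pics/ and viewed, at most 14 in all, crops included, and the job is handed in when it is done.

```bash
ls; mkdir -p pics
python3 - <<'E'
from workcell import *
import cv2,numpy as np
o=get_obs();print(o['t'],o['ee_pos'],o['orientation'],o['width'],tip_extent)
for c in("scene","top"):
    print({k:np.round(v,4).tolist() for k,v in camera_model(c).items()})
    cv2.imwrite(f"pics/{c}0.png",get_image(c)[:,:,::-1])
E
```

```text
pics
0.0 [ 176.08770109 -599.13080996  238.91577263] [-3.10809324e+00 -4.47187435e-01  3.13021329e-04] 87.95120840691867 17.0
{'fx': 417.4292, 'fy': 417.4292, 'cx': 254.6402, 'cy': 190.1232, 'origin': [830.6922, 548.2535, 592.418], 'orientation': [-0.7154, -2.5861, 1.2022]}
{'fx': 369.672, 'fy': 369.672, 'cx': 252.0484, 'cy': 188.1894, 'origin': [349.4177, -9.6839, 922.0797], 'orientation': [-2.1125, 2.1265, -0.1776]}
```

View pics/scene0.png

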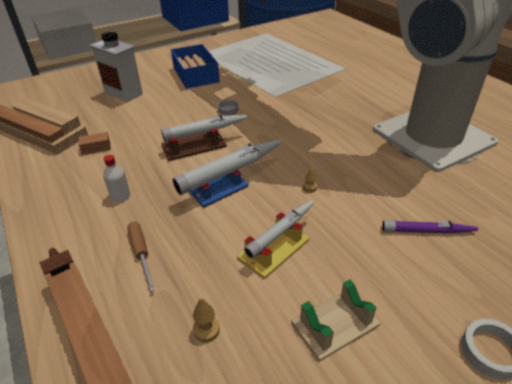

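View pics/top0.png

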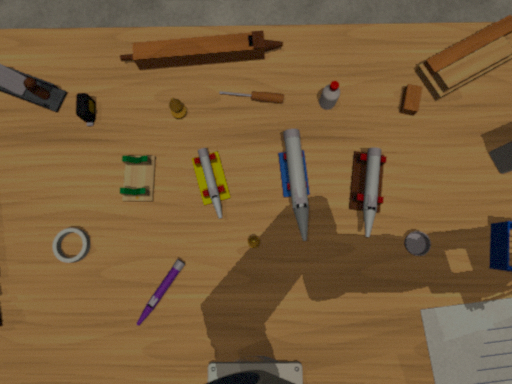

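```bash
cat > h.py <<'E'
from workcell import *
import cv2,numpy as np
from scipy.spatial.transform import Rotation as R
def cam(c):
    m=camera_model(c);return m,np.array(m['origin']),R.from_rotvec(m['orientation'])
def toworld(p,c):
    m,o,r=cam(c);return o+r.apply(p)
def pix2plane(uv,z,c):
    m,o,r=cam(c);uv=np.atleast_2d(uv).astype(float)
    d=r.apply(np.c_[(uv[:,0]-m['cx'])/m['fx'],(uv[:,1]-m['cy'])/m['fy'],np.ones(len(uv))])
    return o+d*((z-o[2])/d[:,2])[:,None]
def proj(P,c):
    m,o,r=cam(c);q=r.inv().apply(np.atleast_2d(P)-o)
    return np.c_[q[:,0]/q[:,2]*m['fx']+m['cx'],q[:,1]/q[:,2]*m['fy']+m['cy']]
E
python3 - <<'E'
from h import *
for n in "pipe_large pipe_middle pipe_small cradle_large cradle_middle cradle_small cradle_spare tuning_cone_tall tuning_cone_short glue_bottle".split():
    for c in("top","scene"):
        for d in pinpoint(n,c)[:3]:
            w=toworld(d['xyz'],c);print(n,c,round(d['confidence'],2),w.round(),proj(w,c).round()[0])
E
```

```text
pipe_large top 0.7 [553. -99.  60.] [294. 169.]
pipe_large scene 0.63 [ 555. -103.   59.] [217. 167.]
pipe_large scene 0.61 [727. 199.  -1.] [207. 332.]
pipe_middle top 0.58 [ 529. -290.   52.] [374. 179.]
pipe_middle scene 0.71 [ 529. -285.   49.] [193. 129.]
pipe_small top 0.73 [549. 105.  43.] [210. 173.]
pipe_small scene 0.87 [288. 214.  15.] [417. 226.]
pipe_small scene 0.69 [549. 110.  46.] [273. 234.]
cradle_large top 0.6 [ 534. -280.   -1.] [364. 182.]
cradle_large scene 0.68 [ 534. -284.   -2.] [194. 147.]
cradle_middle top 0.66 [546. 111.   0.] [210. 178.]
cradle_middle scene 0.72 [545. 112.   0.] [275. 250.]
cradle_middle scene 0.21 [ 525. -286.   51.] [195. 127.]
cradle_small top 0.69 [ 561. -101.    1.] [293. 172.]
cradle_small scene 0.94 [553. -98.   2.] [221. 189.]
cradle_spare top 0.63 [544. 295.  -0.] [138. 180.]
cradle_spare scene 0.84 [546. 289.   1.] [335. 323.]
cradle_spare scene 0.24 [727. 196.   1.] [206. 330.]
tuning_cone_tall top 0.76 [722. 197.   2.] [178. 113.]
tuning_cone_tall scene 0.98 [727. 200.   0.] [207. 333.]
tuning_cone_short top 0.58 [381.  -3.  -3.] [255. 243.]
tuning_cone_short scene 0.57 [383.  -4.  -1.] [309. 187.]
glue_bottle top 0.93 [ 748. -191.   -6.] [325. 103.]
glue_bottle scene 0.63 [ 745. -197.   -1.] [121. 195.]
```

The scene shows all four cradles unobstructed. The top view has spare at (138,177), yellow at (211,178), blue at (294,173) and dark at (368,181). The purple look-alike is at (161,290). Next I fit poses to the masks from both cameras.

```bash
cat > fit.py <<'E'
from h import *
from scipy.optimize import minimize
S=4
CR=dict(cradle_large=(150,76,50,62,19),cradle_middle=(126,70,42,54,15),cradle_small=(116,66,38,46,11),cradle_spare=(118,76,40,62,19))
PI=dict(pipe_large=(38,190,75),pipe_middle=(30,150,62),pipe_small=(22,125,50))
def box(x0,x1,y0,y1,z0,z1): return np.array([[x,y,z] for x in(x0,x1) for y in(y0,y1) for z in(z0,z1)],float)
def prism(x0,x1,poly): return np.array([[x,y,z] for x in(x0,x1) for y,z in poly],float)
def parts(n):
    if n in CR:
        L,W,s,w,h=CR[n];P=[box(-L/2,L/2,-W/2,W/2,0,10)];t=30+h
        for sx in(-s,s):
            P.append(box(sx-7,sx+7,-w/2,w/2,10,30))
            for g in(-1,1): P.append(prism(sx-7,sx+7,[(g*w/2,30),(g*w/2,t),(g*h,t),(0,30)]))
        return P
    D,L,F=PI[n];a=np.linspace(0,2*np.pi,40,endpoint=False)
    ring=lambda x,r:np.c_[np.full(40,x),r*np.cos(a),r*np.sin(a)]
    return [np.r_[ring(-L/2,D/2),ring(L/2,D/2)],np.r_[ring(-L/2,D/2),ring(-L/2-F,3)]]
def render(n,p,c):
    x,y,z,yaw=p;T=R.from_euler('z',yaw);im=np.zeros((384*S,512*S),np.uint8)
    for P in parts(n):
        uv=proj(T.apply(P)+[x,y,z],c);uv=((uv+.5)*S-.5)
        cv2.fillConvexPoly(im,cv2.convexHull((uv*16).round().astype(np.int32)),255,shift=4)
    return cv2.resize(im,(512,384),interpolation=cv2.INTER_AREA)/255.
def getmask(n,c,near):
    best=None
    for d in outline_of(n,c):
        m=d['mask'];ys,xs=np.nonzero(m);k=np.hypot(*(np.array([xs.mean(),ys.mean()])-near))
        if k<40 and (best is None or d['confidence']>best[0]): best=(d['confidence'],m)
    return None if best is None else best[1]
def fit(n,p0,occ={},cams=("top","scene"),fixz=None):
    M={};
    for c in cams:
        m=getmask(n,c,proj(p0[:3],c)[0])
        if m is not None: M[c]=m
    def full(q): return q if fixz is None else np.array([q[0],q[1],fixz,q[2]])
    def cost(q):
        p=full(q);e=0
        for c,m in M.items():
            r=render(n,p,c)
            if c in occ: r=r*(~occ[c])
            e+=np.abs(r-m).sum()/m.sum()
        return e
    q0=np.array(p0 if fixz is None else [p0[0],p0[1],p0[3]],float)
    st=np.array([8,8,6,.12]) if fixz is None else np.array([8,8,.12])
    best=None
    for sg in(1,-1):
        sim=np.vstack([q0]+[q0+sg*np.eye(len(q0))[i]*st[i] for i in range(len(q0))])
        r=minimize(cost,q0,method='Nelder-Mead',options=dict(initial_simplex=sim,xatol=.02,fatol=1e-4,maxiter=150))
        if best is None or r.fun<best.fun: best=r
    return full(best.x),best.fun,M
E
cat > f1.py <<'E'
from fit import *
get_image("top");get_image("scene")
occ={}
for n,p0 in dict(pipe_large=(554,-101,56,.05),pipe_middle=(529,-287,51,0),pipe_small=(549,108,46,.1)).items():
    p,f,M=fit(n,p0);print(n,p.round(3),round(f,3),list(M))
    for c in("top","scene"):
        m=cv2.dilate(M.get(c,render(n,p,c)>.5).astype(np.uint8),np.ones((3,3)))>0 if 0 else M.get(c,render(n,p,c)>.5)
        occ[c]=occ.get(c,False)|m
for n,p0 in dict(cradle_large=(534,-282,0,0),cradle_middle=(546,111,0,.1),cradle_small=(556,-99,0,.05),cradle_spare=(545,292,0,0)).items():
    for cams in(("top","scene"),("top",),("scene",)):
        p,f,M=fit(n,p0,occ,cams,fixz=0);print(n,p.round(3),round(f,3),list(M))
E
python3 f1.py
```

```text
pipe_large [ 5.57118e+02 -1.01775e+02  5.59660e+01  9.10000e-02] 0.054 ['scene']
pipe_middle [ 5.29652e+02 -2.85399e+02  4.99020e+01 -1.45000e-01] 0.187 ['top', 'scene']
pipe_small [5.48221e+02 1.08428e+02 4.42360e+01 2.72000e-01] 0.173 ['top', 'scene']
cradle_large [ 5.33913e+02 -2.85504e+02  0.00000e+00 -1.42000e-01] 0.141 ['top', 'scene']
cradle_large [ 5.32876e+02 -2.85386e+02  0.00000e+00 -1.46000e-01] 0.084 ['top']
cradle_large [ 5.34869e+02 -2.85127e+02  0.00000e+00 -1.29000e-01] 0.048 ['scene']Traceback (most recent call last):
  File "f1.py", line 11, in <module>
    p,f,M=fit(n,p0,occ,cams,fixz=0);print(n,p.round(3),round(f,3),list(M))
          ~~~^^^^^^^^^^^^^^^^^^^^^^
  File "fit.py", line 48, in fit
    r=minimize(cost,q0,method='Nelder-Mead',options=dict(initial_simplex=sim,xatol=.02,fatol=1e-4,maxiter=150))
    res = _minimize_neldermead(fun, x0, args, callback, bounds=bounds,
                               **options)
    fxc = func(xc)
    fx = function(np.copy(x), *(wrapper_args + args))
  File "fit.py", line 39, in cost
    r=render(n,p,c)
  File "fit.py", line 21, in render
    uv=proj(T.apply(P)+[x,y,z],c);uv=((uv+.5)*S-.5)
  File "h.py", line 13, in proj
    m,o,r=cam(c);q=r.inv().apply(np.atleast_2d(P)-o)
          ~~~^^^
  File "h.py", line 5, in cam
    m=camera_model(c);return m,np.array(m['origin']),R.from_rotvec(m['orientation'])
ValueError: time passes only in moves, steps and waits
```

```bash
sed -i 's/^def cam(c):/import functools\n@functools.cache\ndef cam(c):/' h.py
python3 - <<'E'
s=open('f1.py').read().split('\n')
open('f1.py','w').write(s[0]+'\nfrom h import *\nfor c in ("top","scene"): cam(c)\n'+'\n'.join(s[1:]))
E
python3 f1.py; python3 -c "
from workcell import *;print(get_obs()['t'])"
```

```text
pipe_large [ 5.55180e+02 -1.03868e+02  5.43850e+01  9.70000e-02] 0.066 ['scene']
pipe_middle [ 5.31691e+02 -2.80480e+02  5.31560e+01 -1.46000e-01] 0.081 ['scene']
pipe_small [5.47740e+02 1.07632e+02 4.35930e+01 2.71000e-01] 0.213 ['top', 'scene']
cradle_large [ 5.33480e+02 -2.85635e+02  0.00000e+00 -1.32000e-01] 0.302 ['top', 'scene']
cradle_large [ 5.32678e+02 -2.85664e+02  0.00000e+00 -1.38000e-01] 0.227 ['top']
cradle_large [ 5.34895e+02 -2.84374e+02  0.00000e+00 -1.08000e-01] 0.065 ['scene']
cradle_middle [5.46660e+02 1.07875e+02 0.00000e+00 2.78000e-01] 0.278 ['top', 'scene']
cradle_middle [5.46659e+02 1.07151e+02 0.00000e+00 2.80000e-01] 0.22 ['top']
cradle_middle [5.46369e+02 1.07716e+02 0.00000e+00 2.74000e-01] 0.058 ['scene']
cradle_small [ 5.56469e+02 -1.01214e+02  0.00000e+00  8.00000e-02] 0.342 ['top', 'scene']
cradle_small [ 5.55663e+02 -1.00613e+02  0.00000e+00  9.40000e-02] 0.277 ['top']
cradle_small [ 5.56567e+02 -1.02352e+02  0.00000e+00  9.70000e-02] 0.053 ['scene']
cradle_spare [ 5.46877e+02  2.91272e+02  0.00000e+00 -9.00000e-03] 0.157 ['top', 'scene']
cradle_spare [ 5.48129e+02  2.92155e+02  0.00000e+00 -1.00000e-02] 0.11 ['top']
cradle_spare [ 5.47401e+02  2.91093e+02  0.00000e+00 -2.00000e-02] 0.044 ['scene']
3.0
```

```bash
cat > go.py <<'E'
import sys
from h import *
# usage: go.py x y z yaw -> shift/turn from the present pose in row units
x,y,z,yaw=map(float,sys.argv[1:5]);o=get_obs()
Rc=R.from_rotvec(o['orientation']);Rt=R.from_euler('z',yaw)*R.from_euler('x',np.pi)
s=Rc.inv().apply(np.array([x,y,z])-o['ee_pos'])/200;t=(Rc.inv()*Rt).as_rotvec()/np.radians(30)
print('now',o['t'],np.round(o['ee_pos'],1),'w',round(o['width'],1),'q',np.round(o['qpos'],2));print('shift',s.round(4),'turn',t.round(4),'max',max(abs(s)).round(2))
E
python3 go.py 548 108 200 .272
```

```text
now 3.0 [ 176.2 -599.6  239.6] w 87.7 q [-1.3   0.42  1.63 -0.    1.09 -0.02]
shift [ 2.781  -2.8704  0.1985] turn [-0.0002  0.      0.0264] max 2.87
```

```bash
r="";python3 -m jog '0.93 -0.957 0.066 0 0 0.0264 -1;0.93 -0.957 0.066 0 0 0.0264 -1;0.93 -0.957 0.066 0 0 0.0264 -1;0.93 -0.957 0.066 0 0 0.0264 -1;0.93 -0.957 0.066 0 0 0.0264 -1;0.93 -0.957 0.066 0 0 0.0264 -1;0.93 -0.957 0.066 0 0 0.0264 -1'
python3 -m jog '0.93 -0.957 0.066 0 0 0 -1;0.93 -0.957 0.066 0 0 0 -1;0.93 -0.957 0.066 0 0 0 -1;0.93 -0.957 0.066 0 0 0 -1;0.93 -0.957 0.066 0 0 0 -1;0.93 -0.957 0.066 0 0 0 -1;0.93 -0.957 0.066 0 0 0 -1'
python3 -m jog '0.92 -0.957 0.066 0 0 0 -1;0.92 -0.957 0.066 0 0 0 -1;0.92 -0.957 0.066 0 0 0 -1;0.92 -0.957 0.066 0 0 0 -1;0.92 -0.957 0.066 0 0 0 -1;0.92 -0.957 0.066 0 0 0 -1;0.92 -0.957 0.066 0 0 0 -1;0.92 -0.957 0.066 0 0 0 -1'
python3 go.py 548 108 44 .272
```

```text
t: 3.7
ee_pos: [301.4, -361.5, 226.5]
orientation: [-3.111, -0.431, 0.0]
ft_force: [-0.3, 0.0, 0.4]
width: 88.2
grasp_force: 0.0
t: 4.4
ee_pos: [429.9, -128.5, 213.4]
orientation: [3.112, 0.431, 0.001]
ft_force: [0.2, -0.3, 0.3]
width: 87.8
grasp_force: 0.0
t: 5.2
ee_pos: [553.8, 102.7, 199.7]
orientation: [3.112, 0.425, -0.002]
ft_force: [-0.0, -0.2, -0.0]
width: 87.9
grasp_force: 0.0
now 5.2 [553.8 102.7 199.7] w 87.9 q [ 0.16  0.38  1.8  -0.    0.96  1.46]
shift [-0.0198 -0.0339  0.7787] turn [ 0.0008  0.0027 -0.0016] max 0.78
```

```bash
python3 -m jog '-0.02 -0.034 0.2 0 0 0 -1;-0.02 -0.034 0.35 0 0 0 -1;-0.02 -0.034 0.5 0 0 0 -1;-0.02 -0.034 0.6 0 0 0 -1;-0.02 -0.034 0.7 0 0 0 -1;-0.02 -0.034 0.75 0 0 0 -1;-0.02 -0.034 0.777 0 0 0 -1;-0.02 -0.034 0.777 0 0 0 -1'
python3 go.py 548 108 44 .272
```

```text
t: 6.0
ee_pos: [548.4, 109.1, 44.7]
orientation: [3.113, 0.424, -0.001]
ft_force: [0.4, -0.6, 0.6]
width: 87.8
grasp_force: 0.0
now 6.0 [548.4 109.1  44.7] w 87.8 q [ 0.18  0.62  1.87 -0.    0.65  1.48]
shift [-0.0033  0.0046  0.0035] turn [ 0.      0.001  -0.0021] max 0.0
```

Run:
```python
from h import *
a=get_image("scene")[150:300,180:360,::-1];b=get_image("top")[120:240,150:290,::-1]
cv2.imwrite("pics/g1.png",np.hstack([cv2.resize(a,(400,400)),cv2.resize(b,(400,400))]))
```

```text
(no output)
```

View pics/g1.png

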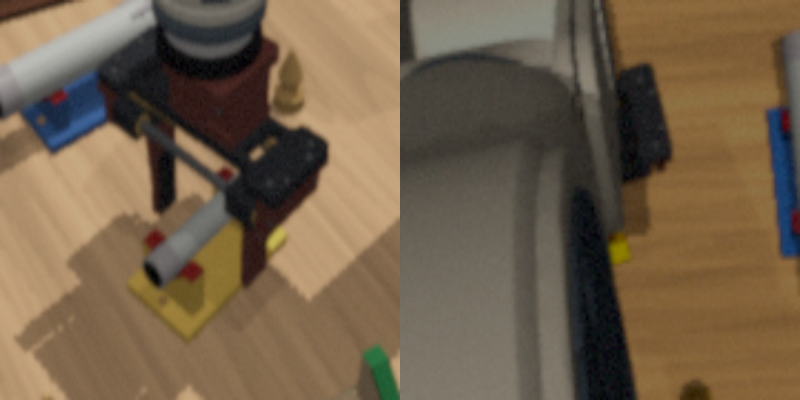

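The fingers straddle the pipe between the saddles: tube end at (160,268) in the left crop, fingers at (165,170) and (255,240). Close and lift.

```bash
python3 -m jog '-0.003 0.004 0.003 0 0 0 1;-0.003 0.004 0.003 0 0 0 1;-0.003 0.004 0.003 0 0 0 1;-0.003 0.004 0.003 0 0 0 1;-0.003 0.004 0.003 0 0 0 1;-0.003 0.004 0.003 0 0 0 1;-0.003 0.004 0.003 0 0 0 1;-0.003 0.004 0.003 0 0 0 1'
python3 -m jog '0 0 -0.05 0 0 0 1;0 0 -0.1 0 0 0 1;0 0 -0.2 0 0 0 1;0 0 -0.3 0 0 0 1;0 0 -0.4 0 0 0 1;0 0 -0.5 0 0 0 1;0 0 -0.5 0 0 0 1'
python3 go.py 547 291.5 144 -.012
```

```text
t: 6.9
ee_pos: [548.2, 109.1, 44.0]
orientation: [3.113, 0.426, -0.0]
ft_force: [0.6, 0.2, 0.1]
width: 27.3
grasp_force: 0.0
t: 7.6
ee_pos: [550.2, 109.5, 147.4]
orientation: [-3.112, -0.426, -0.009]
ft_force: [0.0, -0.2, -0.3]
width: 21.5
grasp_force: 30.0
now 7.6 [550.2 109.5 147.4] w 21.5 q [0.18 0.45 1.84 0.   0.84 1.47]
shift [ 0.2292 -0.881   0.0179] turn [-5.000e-04 -1.130e-02  5.424e-01] max 0.88
```

Width was still 27 mm when the lift began, so the pipe may be gripped a few mm low. I'll measure it after the traverse.

```bash
python3 -m jog '0.03 -0.12 0 0 0 0.08 1;0.06 -0.24 0 0 0 0.16 1;0.09 -0.36 0 0 0 0.24 1;0.12 -0.48 0 0 0 0.32 1;0.15 -0.61 0 0 0 0.40 1;0.19 -0.74 0 0 0 0.48 1;0.229 -0.881 0 0 -0.01 0.542 1;0.229 -0.881 0 0 -0.01 0.542 1'
cat > f2.py <<'E'
import sys
from fit import *
for c in("top","scene"): cam(c)
n=sys.argv[1];p0=list(map(float,sys.argv[2:6]))
for c in("scene","top"):
    get_image(c)
    if getmask(n,c,proj(p0[:3],c)[0]) is None: print('no',c)
p,f,M=fit(n,p0);print(n,p.round(2),round(f,3),list(M))
E
python3 go.py 547 291.5 49 -.012; python3 f2.py pipe_small 547 291 145 -.01
python3 - <<'E'
from h import *
a=get_image("scene")[150:384,200:512,::-1]
cv2.imwrite("pics/g2.png",cv2.resize(a,None,fx=2,fy=2))
E
```

```text
t: 8.4
ee_pos: [544.9, 294.0, 143.5]
orientation: [-3.141, 0.015, 0.008]
ft_force: [-0.7, 0.3, -0.8]
width: 21.6
grasp_force: 30.0
now 8.4 [544.9 294.  143.5] w 21.6 q [0.47 0.53 1.7  0.   0.91 2.05]
shift [0.0131 0.0127 0.4726] turn [-0.0002  0.0091  0.0042] max 0.47
pipe_small [ 5.4579e+02  2.9182e+02  1.3454e+02 -1.0000e-02] 2.09 ['top', 'scene']
```

View pics/g2.png

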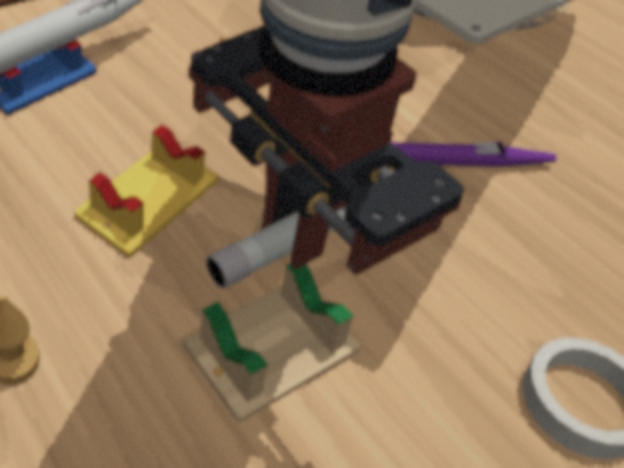

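The pipe is held at the tube above the green cradle; its bore is at full-image pixel (310,284). I'll compare that with predictions for different heights.

Run:
```python
from h import *
for dx in(0,):
  for z in(132,136,140,144,148): print(z,proj([544.9+62.5,292.5,z],"scene").round(1), proj([544.9+62.5,294,z],"scene").round(1))
a=get_image("scene")[265:305,285:345]
cv2.imwrite("pics/g3.png",cv2.resize(a[:,:,::-1],None,fx=10,fy=10,interpolation=cv2.INTER_CUBIC))
```

```text
132 [[309.9 290.6]] [[310.6 291.4]]
136 [[310.1 288.7]] [[310.8 289.5]]
140 [[310.3 286.9]] [[311.  287.7]]
144 [[310.5 285. ]] [[311.2 285.8]]
148 [[310.7 283.1]] [[311.4 283.9]]
```

View pics/g3.png

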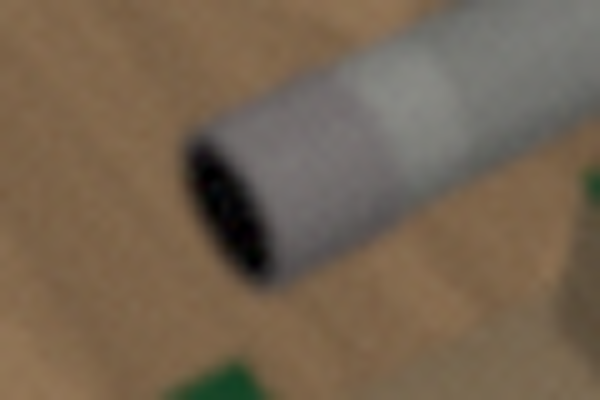

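```bash
python3 -m jog '0.006 0.012 0.1 0 0.009 0.004 1;0.006 0.012 0.2 0 0.009 0.004 1;0.006 0.012 0.3 0 0.009 0.004 1;0.006 0.012 0.38 0 0.009 0.004 1;0.006 0.012 0.44 0 0.009 0.004 1;0.006 0.012 0.47 0 0.009 0.004 1;0.006 0.012 0.482 0 0.009 0.004 1;0.006 0.012 0.482 0 0.009 0.004 1'
python3 go.py 547 291.5 45 -.012
```

```text
t: 9.6
ee_pos: [546.7, 291.1, 49.7]
orientation: [-3.138, 0.023, -0.003]
ft_force: [-5.8, 8.5, 9.4]
width: 21.2
grasp_force: 30.0
now 9.6 [546.7 291.1  49.7] w 21.2 q [0.47 0.67 1.73 0.   0.73 2.05]
shift [ 0.0015 -0.0021  0.0233] turn [-0.0058 -0.0039 -0.0049] max 0.02
```

```bash
python3 -m jog '0 -0.007 0 0 0 0 1;0 -0.007 0 0 0 0 0;0 -0.007 0 0 0 0 -0.5;0 -0.007 0 0 0 0 -1;0 -0.007 0 0 0 0 -1;0 -0.007 0 0 0 0 -1;0 -0.007 0 0 0 0 -1'
python3 -m jog '0 0 -0.05 0 0 0 -1;0 0 -0.2 0 0 0 -1;0 0 -0.45 0 0 0 -1;0 0 -0.7 0 0 0 -1;0 0 -0.7 0 0 0 -1;0 0 -0.7 0 0 0 -1'
python3 go.py 530 -285.5 200 -.14
```

```text
t: 10.3
ee_pos: [545.7, 289.9, 47.5]
orientation: [3.141, -0.022, -0.001]
ft_force: [0.3, 0.6, 0.2]
width: 65.9
grasp_force: 0.0
t: 10.9
ee_pos: [546.5, 290.5, 189.8]
orientation: [-3.141, 0.022, -0.005]
ft_force: [-0.5, 0.2, 0.4]
width: 87.7
grasp_force: 0.0
now 10.9 [546.5 290.5 189.8] w 87.7 q [ 0.47  0.47  1.68 -0.    0.98  2.05]
shift [-0.0423  2.881  -0.0538] turn [-0.0022 -0.0053  0.2408] max 2.88
```

```bash
python3 -m jog '-0.014 0.96 -0.05 0 0 0 -1;-0.014 0.96 -0.05 0 0 0 -1;-0.014 0.96 -0.05 0 0 0 -1;-0.014 0.96 -0.05 0 0 0 -1;-0.014 0.96 -0.05 0 0 0 -1'
python3 -m jog '-0.014 0.96 0 0 0 0 -1;-0.014 0.96 0 0 0 0 -1;-0.014 0.96 0 0 0 0 -1;-0.014 0.96 0 0 0 0 -1;-0.014 0.96 0 0 0 0 -1'
python3 -m jog '-0.014 0.96 0 0 0 0.24 -1;-0.014 0.96 0 0 0 0.24 -1;-0.014 0.96 0 0 0 0.24 -1;-0.014 0.96 0 0 0 0.24 -1;-0.014 0.96 0 0 0 0.24 -1;-0.014 0.96 0 0 0 0.24 -1'
python3 f2.py pipe_small 547 291 46 -.01
python3 go.py 530 -285.5 49 -.14
```

```text
t: 11.4
ee_pos: [538.7, 93.9, 196.3]
orientation: [3.139, -0.029, -0.007]
ft_force: [-0.3, -0.9, -0.3]
width: 88.0
grasp_force: 0.0
t: 11.9
ee_pos: [534.0, -97.1, 196.6]
orientation: [3.14, -0.029, -0.004]
ft_force: [-0.5, 0.9, 0.9]
width: 87.7
grasp_force: 0.0
t: 12.5
ee_pos: [529.0, -284.8, 196.7]
orientation: [-3.133, 0.221, 0.004]
ft_force: [0.2, 0.2, 0.3]
width: 87.6
grasp_force: 0.0
pipe_small [ 5.4722e+02  2.9092e+02  4.4640e+01 -1.0000e-02] 0.161 ['top', 'scene']
now 12.8 [ 529.6 -284.2  198.1] w 87.9 q [-0.51  0.44  1.72 -0.    0.99  1.2 ]
shift [0.0032 0.0058 0.7453] turn [0.0011 0.0013 0.0044] max 0.75
```

Small pipe is seated in the spare cradle. Now the middle pipe.

```bash
python3 -m jog '0.003 0.006 0.2 0 0 0.004 -1;0.003 0.006 0.35 0 0 0.004 -1;0.003 0.006 0.5 0 0 0.004 -1;0.003 0.006 0.6 0 0 0.004 -1;0.003 0.006 0.68 0 0 0.004 -1;0.003 0.006 0.72 0 0 0.004 -1;0.003 0.006 0.745 0 0 0.004 -1;0.003 0.006 0.745 0 0 0.004 -1'
python3 -m jog '0 0 0 0 0 0 1;0 0 0 0 0 0 1;0 0 0 0 0 0 1;0 0 0 0 0 0 1;0 0 0 0 0 0 1;0 0 0 0 0 0 1;0 0 0 0 0 0 1;0 0 0 0 0 0 1'
python3 -m jog '0 0 0 0 0 0 1;0 0 0 0 0 0 1;0 0 0 0 0 0 1;0 0 0 0 0 0 1'
python3 go.py 530 -285.5 149 -.14
```

```text
t: 13.6
ee_pos: [529.9, -287.0, 49.2]
orientation: [3.133, -0.222, -0.0]
ft_force: [-0.2, -0.2, 0.4]
width: 88.0
grasp_force: 0.0
t: 14.4
ee_pos: [530.0, -284.2, 49.3]
orientation: [-3.129, 0.226, 0.002]
ft_force: [3.0, 14.2, 5.1]
width: 29.5
grasp_force: 30.0
t: 14.8
ee_pos: [530.0, -284.2, 49.2]
orientation: [-3.131, 0.224, 0.002]
ft_force: [2.6, 14.7, 6.3]
width: 29.3
grasp_force: 30.0
now 14.8 [ 530.  -284.2   49.2] w 29.3 q [-0.51  0.65  1.77  0.    0.72  1.2 ]
shift [ 1.000e-04  5.000e-03 -4.988e-01] turn [-0.0057  0.0027 -0.005 ] max 0.5
```

```bash
python3 -m jog '0 0 -0.03 0 0 0 1;0 0 -0.08 0 0 0 1;0 0 -0.2 0 0 0 1;0 0 -0.35 0 0 0 1;0 0 -0.5 0 0 0 1;0 0 -0.65 0 0 0 1;0 0 -0.75 0 0 0 1;0 0 -0.75 0 0 0 1'
python3 go.py 546.6 107.6 200 .276
```

```text
t: 15.6
ee_pos: [531.3, -288.3, 202.7]
orientation: [3.13, -0.223, 0.008]
ft_force: [0.8, -0.2, -1.7]
width: 29.1
grasp_force: 30.0
now 15.6 [ 531.3 -288.3  202.7] w 29.1 q [-0.52  0.43  1.71 -0.    0.99  1.2 ]
shift [-0.2048 -1.9702  0.0059] turn [ 0.0086 -0.0092 -0.7985] max 1.97
```

```bash
python3 -m jog '-0.01 -0.15 0 0 0 0 1;-0.03 -0.3 0 0 0 0 1;-0.05 -0.5 0 0 0 0 1;-0.07 -0.7 0 0 0 0 1;-0.09 -0.86 0 0 0 0 1;-0.102 -0.985 0 0 0 0 1'
python3 -m jog '-0.02 -0.2 0 0 0 -0.13 1;-0.04 -0.4 0 0 0 -0.27 1;-0.06 -0.6 0 0 0 -0.4 1;-0.08 -0.75 0 0 0 -0.54 1;-0.095 -0.87 0 0 0 -0.67 1;-0.1 -0.94 0 0 0 -0.8 1;-0.102 -0.985 0 0 0 -0.8 1;-0.102 -0.985 0 0 0 -0.8 1'
python3 - <<'E'
from h import *
for c in("scene","top"): cam(c)
o=get_obs();p=o['ee_pos'];x=R.from_rotvec(o['orientation']).as_matrix()[:,0];print(x.round(3))
for dz in(-6,-2,2): print(dz,proj(p+x*75+[0,0,dz],"scene").round(1))
a=get_image("scene")
u,v=proj(p+x*75,"scene")[0].astype(int);print(u-30,v-22)
cv2.imwrite("pics/g4.png",cv2.resize(a[v-22:v+22,u-30:u+30,::-1],None,fx=10,fy=10,interpolation=cv2.INTER_CUBIC))
E
python3 go.py 546.6 107.6 55 .276
```

```text
t: 16.2
ee_pos: [536.4, -87.3, 197.7]
orientation: [3.133, -0.221, -0.004]
ft_force: [-0.1, -0.9, -1.5]
width: 29.2
grasp_force: 30.0
t: 17.0
ee_pos: [544.7, 109.4, 198.0]
orientation: [3.111, 0.433, -0.003]
ft_force: [0.4, -0.6, -1.4]
width: 29.5
grasp_force: 30.0
[ 0.962  0.273 -0.002]
-6 [[242.1 190.6]]
-2 [[242.  188.5]]
2 [[241.8 186.5]]
211 165
now 17.05 [544.7 108.8 198.1] w 29.0 q [ 0.18  0.38  1.82 -0.    0.95  1.47]
shift [0.0088 0.0076 0.7157] turn [0.0013 0.0033 0.0003] max 0.72
```

View pics/g4.png

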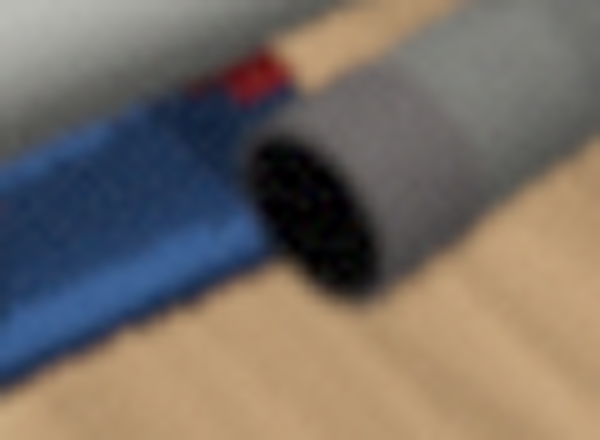

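Bore centre at pixel (242.5,186.5) against a predicted (241.8,186.5): the pipe is centred in the grip. Lower it into yellow.

```bash
python3 -m jog '0.009 0.007 0.15 0 0.003 0 1;0.009 0.007 0.3 0 0.003 0 1;0.009 0.007 0.45 0 0.003 0 1;0.009 0.007 0.57 0 0.003 0 1;0.009 0.007 0.66 0 0.003 0 1;0.009 0.007 0.70 0 0.003 0 1;0.009 0.007 0.72 0 0.003 0 1;0.009 0.007 0.73 0 0.003 0 1'
python3 go.py 546.6 107.6 50 .276
```

```text
t: 17.85
ee_pos: [547.4, 107.5, 53.0]
orientation: [3.111, 0.433, 0.002]
ft_force: [-0.3, -0.2, -1.4]
width: 29.5
grasp_force: 30.0
now 17.85 [547.4 107.5  53. ] w 29.5 q [ 0.17  0.6   1.87 -0.    0.66  1.47]
shift [-0.0039 -0.0016  0.015 ] turn [ 0.0013 -0.0026  0.0005] max 0.02
```

```bash
python3 -m jog '-0.003 -0.001 0.005 0 0 0 1;-0.003 -0.001 0.01 0 0 0 1;-0.003 -0.001 0.015 0 0 0 1;-0.003 -0.001 0.015 0 0 0 1;-0.003 -0.001 0.015 0 0 0 1'
python3 -m jog '0 0 0 0 0 0 0.3;0 0 0 0 0 0 -0.2;0 0 0 0 0 0 -1;0 0 0 0 0 0 -1;0 0 0 0 0 0 -1;0 0 0 0 0 0 -1;0 0 0 0 0 0 -1;0 0 0 0 0 0 -1'
python3 -m jog '0 0 -0.05 0 0 0 -1;0 0 -0.2 0 0 0 -1;0 0 -0.45 0 0 0 -1;0 0 -0.7 0 0 0 -1;0 0 -0.75 0 0 0 -1;0 0 -0.75 0 0 0 -1'
python3 go.py 556 -101.5 200 .093
```

```text
t: 18.35
ee_pos: [546.8, 108.1, 50.1]
orientation: [3.111, 0.434, 0.003]
ft_force: [0.3, 0.7, -0.3]
width: 29.5
grasp_force: 30.0
t: 19.15
ee_pos: [546.4, 107.9, 49.8]
orientation: [3.111, 0.434, 0.001]
ft_force: [0.1, -0.1, -0.2]
width: 83.6
grasp_force: 0.0
t: 19.75
ee_pos: [547.7, 108.3, 202.7]
orientation: [3.111, 0.434, 0.01]
ft_force: [0.1, 0.3, -0.0]
width: 87.8
grasp_force: 0.0
now 19.75 [547.7 108.3 202.7] w 87.8 q [ 0.17  0.37  1.81 -0.    0.95  1.47]
shift [-0.247   1.0201  0.0129] turn [ 0.0011 -0.0123  0.3519] max 1.02
```

```bash
python3 -m jog '-0.247 1 0 0 0 0.35 -1;-0.247 1 0 0 0 0.35 -1;-0.247 1 0 0 0 0.35 -1;-0.247 1 0 0 0 0.35 -1;-0.247 1 0 0 0 0.35 -1;-0.247 1 0 0 0 0.35 -1'
python3 f2.py pipe_middle 546.6 107.6 51 .276
python3 go.py 556 -101.5 54 .093
python3 - <<'E'
from h import *
a=get_image("scene")[100:340,150:390,::-1]
cv2.imwrite("pics/g5.png",cv2.resize(a,(600,600)))
E
```

```text
t: 20.35
ee_pos: [552.4, -98.9, 198.1]
orientation: [-3.138, -0.143, 0.003]
ft_force: [-0.1, 0.5, 0.5]
width: 87.6
grasp_force: 0.0
pipe_middle [5.4637e+02 1.0791e+02 5.0520e+01 2.8000e-01] 0.124 ['top', 'scene']
now 20.65 [553.4 -96.4 199.6] w 87.8 q [-0.19  0.38  1.8  -0.    0.96  1.28]
shift [0.01   0.0264 0.7282] turn [ 0.0003 -0.001   0.0057] max 0.73
```

View pics/g5.png

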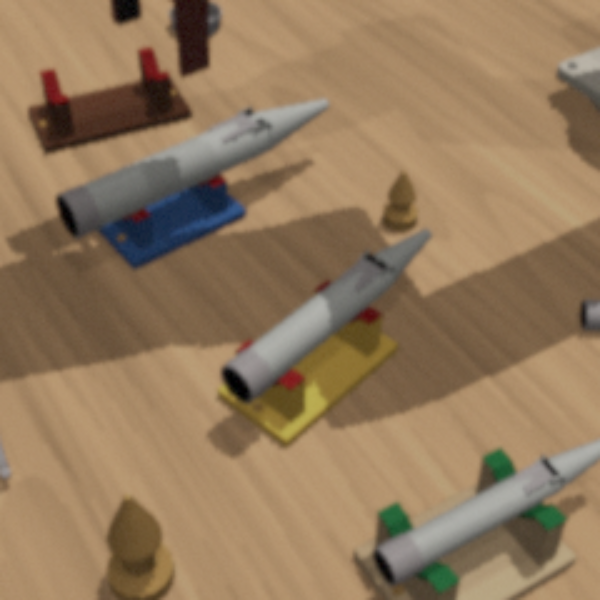

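Middle pipe lies in yellow's notches (bore at crop (240,382)) and the small one in green. Now the large pipe.

```bash
python3 -m jog '0.01 0.026 0.2 0 0 0.006 -1;0.01 0.026 0.35 0 0 0.006 -1;0.01 0.026 0.5 0 0 0.006 -1;0.01 0.026 0.6 0 0 0.006 -1;0.01 0.026 0.66 0 0 0.006 -1;0.01 0.026 0.7 0 0 0.006 -1;0.01 0.026 0.727 0 0 0.006 -1;0.01 0.026 0.727 0 0 0.006 -1'
python3 go.py 556 -101.5 54 .093
cat > f3.py <<'E'
import sys
from fit import *
for c in("top","scene"): cam(c)
n=sys.argv[1];p0=list(map(float,sys.argv[2:6]))
get_image("scene");get_image("top")
for cams in (("scene",),("top",)):
    p,f,M=fit(n,p0,{},cams,fixz=0);print(n,p.round(3),round(f,3),list(M))
E
python3 f3.py cradle_large 533.5 -285 0 -.138
```

```text
t: 21.5
ee_pos: [556.3, -102.8, 54.5]
orientation: [3.138, 0.143, 0.002]
ft_force: [-1.0, -0.3, 0.1]
width: 87.9
grasp_force: 0.0
now 21.5 [ 556.3 -102.8   54.5] w 87.9 q [-0.2   0.61  1.86 -0.    0.67  1.28]
shift [-0.001  -0.0066  0.0026] turn [ 0.0008 -0.0022 -0.0037] max 0.01
cradle_large [ 5.36887e+02 -2.86124e+02  0.00000e+00 -1.39000e-01] 0.809 ['scene']
cradle_large [ 5.335e+02 -2.850e+02  0.000e+00 -1.380e-01] 0.0 []
```

```bash
python3 -m jog '-0.001 -0.006 0.002 0 0 0 -0.3;-0.001 -0.006 0.002 0 0 0 0;-0.001 -0.006 0.002 0 0 0 0.1;-0.001 -0.006 0.002 0 0 0 1;-0.001 -0.006 0.002 0 0 0 1;-0.001 -0.006 0.002 0 0 0 1;-0.001 -0.006 0.002 0 0 0 1;-0.001 -0.006 0.002 0 0 0 1'
python3 -m jog '0 0 0 0 0 0 1;0 0 0 0 0 0 1;0 0 0 0 0 0 1'
python3 -m jog '0 0 -0.03 0 0 0 1;0 0 -0.08 0 0 0 1;0 0 -0.2 0 0 0 1;0 0 -0.35 0 0 0 1;0 0 -0.5 0 0 0 1;0 0 -0.65 0 0 0 1;0 0 -0.75 0 0 0 1;0 0 -0.75 0 0 0 1'
python3 go.py 533.5 -285 200 -.138
```

```text
t: 22.5
ee_pos: [555.9, -101.7, 54.1]
orientation: [3.138, 0.143, 0.002]
ft_force: [0.0, 0.9, 0.3]
width: 37.8
grasp_force: 30.0
t: 22.8
ee_pos: [555.8, -101.7, 54.0]
orientation: [3.138, 0.143, 0.002]
ft_force: [0.2, 0.2, 0.1]
width: 37.5
grasp_force: 30.0
t: 23.6
ee_pos: [557.5, -102.1, 207.8]
orientation: [3.136, 0.142, 0.012]
ft_force: [-0.0, -0.7, -1.7]
width: 37.6
grasp_force: 30.0
now 23.6 [ 557.5 -102.1  207.8] w 37.6 q [-0.2   0.38  1.79 -0.    0.97  1.28]
shift [-0.2028  0.8998  0.0395] turn [ 0.0028 -0.0144  0.4368] max 0.9
```

```bash
python3 -m jog '-0.03 0.12 0 0 0 0.06 1;-0.06 0.25 0 0 0 0.12 1;-0.09 0.4 0 0 0 0.2 1;-0.12 0.55 0 0 0 0.28 1;-0.16 0.7 0 0 0 0.36 1;-0.19 0.83 0 0 0 0.41 1;-0.203 0.9 0 0 0 0.437 1;-0.203 0.9 0.01 0 0 0.437 1'
python3 f3.py cradle_small 556 -101.5 0 .093;python3 f3.py cradle_large 533.5 -285 0 -.138
python3 - <<'E'
from h import *
for c in("scene","top"): cam(c)
o=get_obs();p=o['ee_pos'];x=R.from_rotvec(o['orientation']).as_matrix()[:,0];print(x.round(3))
for dz in(-6,-2,2): print(dz,proj(p+x*95+[0,0,dz],"scene").round(1))
a=get_image("scene")
u,v=proj(p+x*95,"scene")[0].astype(int);print(u-30,v-22)
cv2.imwrite("pics/g6.png",cv2.resize(a[v-22:v+22,u-30:u+30,::-1],None,fx=10,fy=10,interpolation=cv2.INTER_CUBIC))
E
python3 go.py 533.5 -285 61 -.138
```

```text
t: 24.4
ee_pos: [531.2, -285.9, 201.5]
orientation: [3.134, -0.22, 0.001]
ft_force: [-0.6, -0.1, -1.4]
width: 37.3
grasp_force: 30.0
cradle_small [ 5.56460e+02 -1.02453e+02  0.00000e+00  1.04000e-01] 0.058 ['scene']
cradle_small [ 5.55265e+02 -1.02724e+02  0.00000e+00  8.90000e-02] 0.05 ['top']
cradle_large [ 5.35176e+02 -2.85307e+02  0.00000e+00 -1.52000e-01] 0.083 ['scene']
cradle_large [ 5.32843e+02 -2.85183e+02  0.00000e+00 -1.41000e-01] 0.219 ['top']
[ 0.991 -0.136  0.001]
-6 [[141.5  80.4]]
-2 [[141.2  78.6]]
2 [[140.8  76.9]]
110 55
now 24.85 [ 531.8 -284.   202.2] w 37.7 q [-0.51  0.43  1.71  0.    1.    1.2 ]
shift [0.0083 0.0039 0.7062] turn [ 0.0003 -0.0023  0.0019] max 0.71
```

View pics/g6.png

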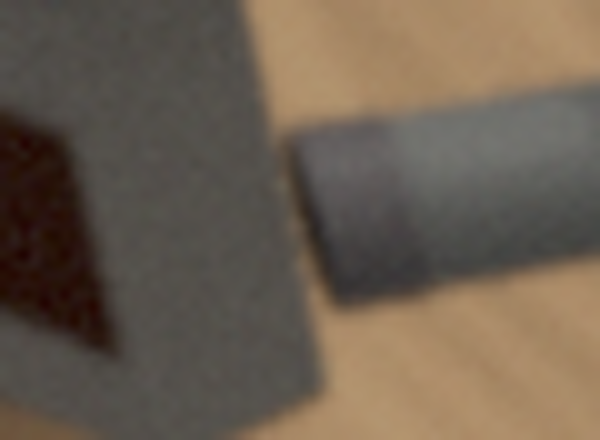

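Bore centre at pixel (141.5,76.5) against a predicted (140.8,76.9): centred. Lower it into the dark cradle.

```bash
python3 -m jog '0.008 0.003 0.15 0 0 0.002 1;0.008 0.003 0.3 0 0 0.002 1;0.008 0.003 0.45 0 0 0.002 1;0.008 0.003 0.56 0 0 0.002 1;0.008 0.003 0.64 0 0 0.002 1;0.008 0.003 0.68 0 0 0.002 1;0.008 0.003 0.7 0 0 0.002 1;0.008 0.003 0.706 0 0 0.002 1'
python3 go.py 533.5 -284.8 56 -.138
```

```text
t: 25.65
ee_pos: [533.7, -285.7, 61.3]
orientation: [3.133, -0.218, 0.003]
ft_force: [0.1, 0.2, -1.8]
width: 37.0
grasp_force: 30.0
now 25.65 [ 533.7 -285.7   61.3] w 37.0 q [-0.51  0.64  1.76  0.    0.74  1.2 ]
shift [-0.0014 -0.0044  0.0264] turn [ 0.0009 -0.0035 -0.0019] max 0.03
```

```bash
python3 -m jog '-0.001 -0.004 0.01 0 0 0 1;-0.001 -0.004 0.02 0 0 0 1;-0.001 -0.004 0.026 0 0 0 1;-0.001 -0.004 0.026 0 0 0 1;-0.001 -0.004 0.026 0 0 0 1'
python3 -m jog '0 0 0 0 0 0 0.2;0 0 0 0 0 0 -0.2;0 0 0 0 0 0 -1;0 0 0 0 0 0 -1;0 0 0 0 0 0 -1;0 0 0 0 0 0 -1;0 0 0 0 0 0 -1;0 0 0 0 0 0 -1'
python3 -m jog '0 0 -0.05 0 0 0 -1;0 0 -0.2 0 0 0 -1;0 0 -0.45 0 0 0 -1;0 0 -0.7 0 0 0 -1;0 0 -0.72 0 0 0 -1;0 0 -0.72 0 0 0 -1'
python3 go.py 547 291 200 -.012
```

```text
t: 26.15
ee_pos: [533.2, -284.8, 55.9]
orientation: [3.134, -0.218, 0.002]
ft_force: [-0.6, 0.8, -0.9]
width: 37.4
grasp_force: 30.0
t: 26.95
ee_pos: [533.1, -284.7, 55.7]
orientation: [3.134, -0.218, 0.002]
ft_force: [-0.5, -0.0, 0.2]
width: 86.9
grasp_force: 0.0
t: 27.55
ee_pos: [533.9, -285.2, 202.3]
orientation: [3.132, -0.218, 0.008]
ft_force: [-0.5, 0.3, -0.2]
width: 87.9
grasp_force: 0.0
now 27.55 [ 533.9 -285.2  202.3] w 87.9 q [-0.51  0.44  1.71  0.    0.99  1.2 ]
shift [-0.3346 -2.8621  0.0043] turn [ 0.0041 -0.0099 -0.2426] max 2.86
```

```bash
python3 -m jog '-0.1115 -0.954 0 0 0 0 -1;-0.1115 -0.954 0 0 0 0 -1;-0.1115 -0.954 0 0 0 0 -1;-0.1115 -0.954 0 0 0 0 -1;-0.1115 -0.954 0 0 0 0 -1'
python3 -m jog '-0.1115 -0.954 0 0 0 0 -1;-0.1115 -0.954 0 0 0 0 -1;-0.1115 -0.954 0 0 0 0 -1;-0.1115 -0.954 0 0 0 0 -1;-0.1115 -0.954 0 0 0 0 -1'
python3 -m jog '-0.1115 -0.954 0 0 0 -0.243 -1;-0.1115 -0.954 0 0 0 -0.243 -1;-0.1115 -0.954 0 0 0 -0.243 -1;-0.1115 -0.954 0 0 0 -0.243 -1;-0.1115 -0.954 0 0 0 -0.243 -1;-0.1115 -0.954 0 0 0 -0.243 -1'
python3 f2.py pipe_large 533.5 -285 57 -.138
python3 go.py 547 291 44 -.012
```

```text
t: 28.05
ee_pos: [535.7, -88.1, 197.9]
orientation: [-3.133, 0.211, 0.005]
ft_force: [0.1, -0.3, 0.1]
width: 87.6
grasp_force: 0.0
t: 28.55
ee_pos: [541.1, 102.9, 198.3]
orientation: [3.134, -0.211, -0.001]
ft_force: [-1.7, -0.2, 0.2]
width: 87.9
grasp_force: 0.0
t: 29.15
ee_pos: [545.7, 290.6, 198.1]
orientation: [3.14, -0.017, -0.002]
ft_force: [0.2, -0.8, -0.2]
width: 87.6
grasp_force: 0.0
pipe_large [ 5.3270e+02 -2.8536e+02  5.6200e+01 -1.4000e-01] 0.136 ['top', 'scene']
now 29.45 [546.3 290.  199.5] w 87.6 q [ 0.47  0.46  1.68 -0.    1.01  2.05]
shift [ 0.0028 -0.0053  0.7776] turn [ 0.0011 -0.0015 -0.0031] max 0.78
```

Large is seated. Grasp the small pipe in the spare cradle, with more time to close.

```bash
python3 -m jog '0.003 -0.005 0.2 0 0 0 -1;0.003 -0.005 0.35 0 0 0 -1;0.003 -0.005 0.5 0 0 0 -1;0.003 -0.005 0.6 0 0 0 -1;0.003 -0.005 0.7 0 0 0 -1;0.003 -0.005 0.75 0 0 0 -1;0.003 -0.005 0.777 0 0 0 -1;0.003 -0.005 0.777 0 0 0 -1'
python3 -m jog '0 0 0 0 0 0 0.2;0 0 0 0 0 0 0.3;0 0 0 0 0 0 0.4;0 0 0 0 0 0 1;0 0 0 0 0 0 1;0 0 0 0 0 0 1;0 0 0 0 0 0 1;0 0 0 0 0 0 1'
python3 -m jog '0 0 0 0 0 0 1;0 0 0 0 0 0 1;0 0 0 0 0 0 1;0 0 0 0 0 0 1;0 0 0 0 0 0 1'
python3 -m jog '0 0 -0.03 0 0 0 1;0 0 -0.08 0 0 0 1;0 0 -0.2 0 0 0 1;0 0 -0.35 0 0 0 1;0 0 -0.5 0 0 0 1;0 0 -0.65 0 0 0 1;0 0 -0.78 0 0 0 1;0 0 -0.78 0 0 0 1'
python3 go.py 556 -101.9 200 .093
```

```text
t: 30.25
ee_pos: [546.9, 292.1, 44.0]
orientation: [3.141, -0.019, 0.001]
ft_force: [0.7, -0.4, 0.7]
width: 88.0
grasp_force: 0.0
t: 31.05
ee_pos: [546.8, 292.4, 44.1]
orientation: [3.141, -0.019, 0.002]
ft_force: [-0.3, -0.2, 1.3]
width: 27.3
grasp_force: 0.0
t: 31.55
ee_pos: [546.8, 291.9, 44.2]
orientation: [3.14, -0.019, 0.001]
ft_force: [0.5, -4.0, 1.7]
width: 21.2
grasp_force: 30.0
t: 32.35
ee_pos: [548.8, 294.1, 205.0]
orientation: [-3.138, 0.018, -0.013]
ft_force: [-0.3, 0.1, -0.5]
width: 21.3
grasp_force: 30.0
now 32.35 [548.8 294.1 205. ] w 21.3 q [ 0.47  0.46  1.67 -0.    1.01  2.06]
shift [0.0586 1.9794 0.0176] turn [-0.0066 -0.016  -0.1997] max 1.98
```

```bash
python3 -m jog '0.005 0.15 0 0 0 0 1;0.01 0.3 0 0 0 0 1;0.015 0.5 0 0 0 0 1;0.02 0.7 0 0 0 0 1;0.025 0.86 0 0 0 0 1;0.029 0.99 0 0 0 0 1'
python3 -m jog '0.006 0.2 0 0 0 -0.03 1;0.012 0.4 0 0 0 -0.06 1;0.018 0.6 0 0 0 -0.1 1;0.022 0.76 0 0 0 -0.13 1;0.026 0.88 0 0 0 -0.17 1;0.029 0.96 0 0 0 -0.2 1;0.029 0.99 0 0 0 -0.2 1;0.029 0.99 0 0 0 -0.2 1'
python3 - <<'E'
from h import *
for c in("scene","top"): cam(c)
o=get_obs();p=o['ee_pos'];x=R.from_rotvec(o['orientation']).as_matrix()[:,0];print(x.round(3))
for dz in(-6,-2,2): print(dz,proj(p+x*62.5+[0,0,dz],"scene").round(1))
a=get_image("scene")
u,v=proj(p+x*62.5,"scene")[0].astype(int);print(u-30,v-22)
cv2.imwrite("pics/g7.png",cv2.resize(a[v-22:v+22,u-30:u+30,::-1],None,fx=10,fy=10,interpolation=cv2.INTER_CUBIC))
E
python3 go.py 556 -101.9 50 .093
```

```text
t: 32.95
ee_pos: [549.4, 92.8, 199.4]
orientation: [3.141, -0.02, -0.0]
ft_force: [0.6, 0.0, -1.6]
width: 21.4
grasp_force: 30.0
t: 33.75
ee_pos: [553.3, -103.8, 199.7]
orientation: [-3.138, -0.143, -0.0]
ft_force: [0.5, -0.1, -1.0]
width: 21.4
grasp_force: 30.0
[0.996 0.091 0.   ]
-6 [[182.5 121.1]]
-2 [[182.2 119.2]]
2 [[181.9 117.3]]
152 96
now 33.8 [ 553.3 -103.2  199.8] w 21.1 q [-0.21  0.38  1.8   0.    0.96  1.27]
shift [ 0.0138 -0.0051  0.749 ] turn [-0.0004 -0.0007 -0.0017] max 0.75
```

View pics/g7.png

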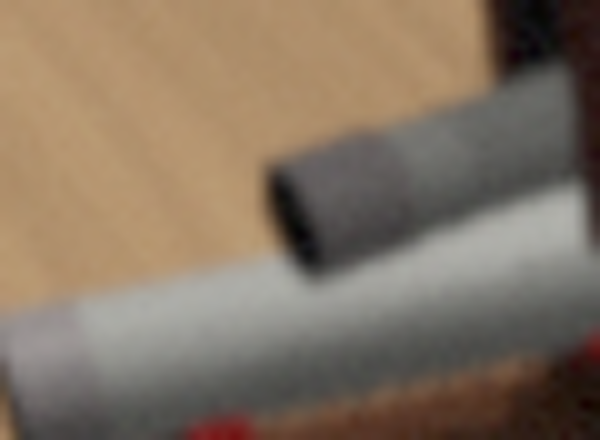

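Bore at pixel (181.5,118.0) against a predicted (181.9,117.3): centred. Lower it into blue.

```bash
python3 -m jog '0.013 -0.005 0.15 0 0 -0.002 1;0.013 -0.005 0.3 0 0 -0.002 1;0.013 -0.005 0.45 0 0 -0.002 1;0.013 -0.005 0.58 0 0 -0.002 1;0.013 -0.005 0.68 0 0 -0.002 1;0.013 -0.005 0.72 0 0 -0.002 1;0.013 -0.005 0.74 0 0 -0.002 1;0.013 -0.005 0.749 0 0 -0.002 1'
python3 go.py 556 -101.9 45 .093
```

```text
t: 34.6
ee_pos: [556.7, -102.0, 50.8]
orientation: [3.138, 0.148, 0.003]
ft_force: [-0.1, 0.8, -0.0]
width: 21.1
grasp_force: 30.0
now 34.6 [ 556.7 -102.    50.8] w 21.1 q [-0.2   0.62  1.86 -0.    0.67  1.27]
shift [-0.0034 -0.0008  0.0288] turn [ 0.0009 -0.003   0.0028] max 0.03
```

```bash
python3 -m jog '-0.003 0 0.01 0 0 0.003 1;-0.003 0 0.02 0 0 0.003 1;-0.003 0 0.028 0 0 0.003 1;-0.003 0 0.028 0 0 0.003 1;-0.003 0 0.028 0 0 0.003 1'
python3 -m jog '0 0 0 0 0 0 0.4;0 0 0 0 0 0 0;0 0 0 0 0 0 -1;0 0 0 0 0 0 -1;0 0 0 0 0 0 -1;0 0 0 0 0 0 -1;0 0 0 0 0 0 -1;0 0 0 0 0 0 -1'
python3 -m jog '0 0 -0.05 0 0 0 -1;0 0 -0.2 0 0 0 -1;0 0 -0.45 0 0 0 -1;0 0 -0.7 0 0 0 -1;0 0 -0.9 0 0 0 -1;0 0 -0.9 0 0 0 -1'
python3 -m jog '-0.5 0 -0.3 0 0 0 -1;-0.5 0 -0.3 0 0 0 -1;-0.5 0 -0.3 0 0 0 -1;-0.5 0 -0.3 0 0 0 -1'
python3 f2.py pipe_small 556 -101.9 46 .093; python3 f2.py pipe_middle 546.6 107.6 51 .276; python3 f2.py pipe_large 533.5 -285 57 -.138
python3 - <<'E'
from h import *
a=get_image("scene")[70:374,80:484,::-1]
cv2.imwrite("pics/end.png",cv2.resize(a,(797,600)))
E
```

```text
t: 35.1
ee_pos: [555.8, -102.5, 45.1]
orientation: [3.138, 0.145, 0.002]
ft_force: [1.0, -0.8, -0.7]
width: 21.3
grasp_force: 30.0
t: 35.9
ee_pos: [555.7, -102.5, 44.9]
orientation: [3.138, 0.145, 0.002]
ft_force: [0.3, 0.2, 0.4]
width: 78.4
grasp_force: 0.0
t: 36.5
ee_pos: [558.9, -103.1, 231.8]
orientation: [3.135, 0.145, 0.019]
ft_force: [0.4, -0.6, 0.2]
width: 87.8
grasp_force: 0.0
t: 36.9
ee_pos: [454.5, -111.8, 286.0]
orientation: [3.137, 0.144, 0.004]
ft_force: [1.0, 0.8, 0.6]
width: 87.9
grasp_force: 0.0
no top
pipe_small [ 5.5987e+02 -1.0076e+02  4.6010e+01  1.0000e-01] 0.088 ['scene']
pipe_middle [5.4554e+02 1.0737e+02 4.9770e+01 2.7000e-01] 0.139 ['top', 'scene']
pipe_large [ 5.3294e+02 -2.8617e+02  5.5030e+01 -1.4000e-01] 3.263 ['top', 'scene']
```

View pics/end.png

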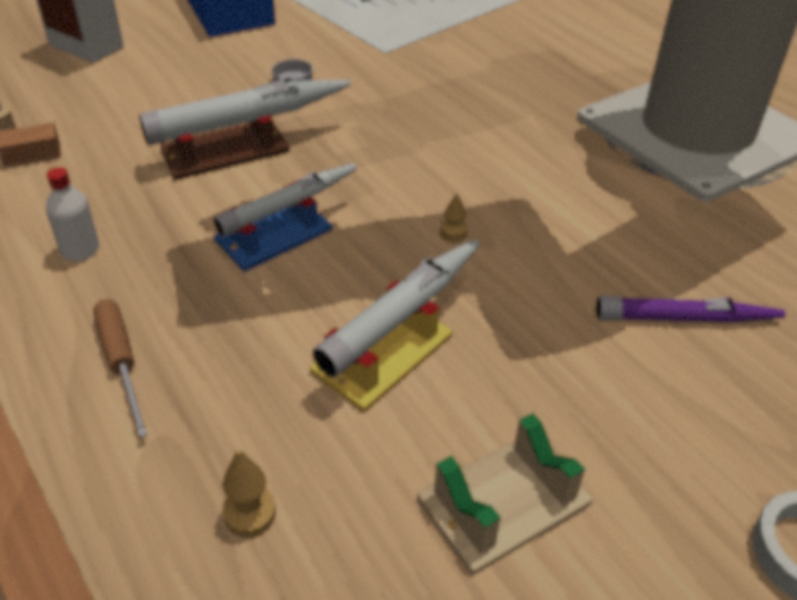

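The final picture shows the large pipe in the dark cradle (225,115), the small in blue (275,205), the middle in yellow (390,310) and the spare empty at (510,490). The cones and bottle are standing where they were, and the gripper is clear.

```bash
python3 -c "
from workcell import *;print(close_job())"
```

```text
the job is handed in; nothing more can be done
None
```

I handed the job in: by the final picture all three pipes lie in their own cradles, the spare is empty, the cones and bottle stand where they were, and it took about 37 s of robot time, but no verdict has come back.

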